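# Pop out the tin drawer and trap it

### The job

Pop the drawer of shoe-polish tins part-way out of its grey holder: press the ejector key on top of the holder down with one finger and keep it down, and trap the drawer's front with the other finger before it slides away to the end of its runners. Finish while holding it like that, one finger on the key and the other gently against the drawer front, with the drawer at rest at least a centimetre out. Pinch and lift nothing, and leave the other things where they are.

Things in the scene. Friction and masses are not known exactly. Their poses are not given: they have to be found in the camera images.
- holder: Fixed grey plastic holder of the drawer. Origin: on the shelf board, on the midline; local +x is the way the drawer slides out (level), +y left, z up. Housing 140 long (x -90 to 50) x 110 wide x 50 mm high, open at the x = +50 end; in front of it a low base with runner rails, 14 mm high at most, goes on to x = 155, with an end stop 17 mm high at x = 155 to 161.
- key_top (a point): Centre of the top face of the white ejector key, a flat plate 30 (along holder x) x 40 mm (along y) on the housing's top near its open end, at holder x = 20, y = 0, z = 64 mm when up (14 mm above the housing's top). It moves straight down when pressed.
- ejector (a joint): Travel of the ejector key, m: 0 up, 0.010 fully down. Spring: about 2 N to start, 4.2 N at 6 mm, 5.7 N fully down; it springs up when let go. At about 6 mm it frees the drawer's catch.
- drawer_front (a point): Middle of the top edge of the drawer's front panel, on its outer face; at holder x = 56 mm (shut), z = 82 mm. The panel is upright, square to holder x, 104 mm wide, 6 mm thick, from z = 10 to 82 mm: its top stands 18 mm above the raised key, its inner face is 15 mm ahead of the key's front edge when shut.
- drawer (a joint): How far the drawer has slid out along holder +x, m: 0 shut (caught), 0.085 at the end of its runners. Once freed, a damped spring drives it out at about 20 to 40 mm/s, all the way in some 3 s, and it leans with 1 to 2 N on whatever stops it; it does not return by itself and past 0.075 counts as slid away. Closed tins are seated in it.
- tin: Loose bystander: small round steel polish tin, 63 mm across, 23 mm high, standing on the rear of the holder's top. Origin: centre of its underside.
- brush: Loose bystander: beechwood shoe brush, 165 x 52 x 42 mm, bristles down, lying beside the holder. Origin: centre of its underside, x along it.
- shoehorn: Loose bystander: chrome shoehorn, 185 x 45 x 9 mm, lying on the shelf. Origin: underside, near its middle, x along it.
- lamp: Loose bystander: round white LED lamp with a toggle switch on its rim, 80 mm across, 31 mm high. Origin: centre of its underside.
- dauber: Loose bystander: orange dauber, 133 mm long, 28 mm thick, lying. Origin: on the board below its handle, x along it.
- jar: Loose bystander: amber glass jar with black lid, 56 mm across, 60 mm high. Origin: centre of its underside.
- big_tin: Loose bystander: aluminium polish tin, 83 mm across, 32 mm high. Origin: centre of its underside.

How it is judged:
On the way, in this order (a step that is already met when the one before it is completed fails the run):
1. a finger presses the ejector key down (value of joint ejector above 0.005 m and contact force between the fingers and ejector above 0.5 N).
2. one finger still holds the key down while the other has stopped the drawer part-way out (value of joint drawer between 0.01 and 0.075 m and velocity of joint drawer between -0.004 and 0.004 m/s and contact force between the fingers and drawer above 0.2 N and contact force between the fingers and ejector above 0.5 N and value of joint ejector above 0.003 m), for 0.4 s.
At the end, for the whole second after the job is handed in: The drawer stands still (under 4 mm/s) 10 to 75 mm out, stopped by a finger (over 0.2 N), while a finger still holds the ejector key down (over 0.5 N, key at least 3 mm down) (all of step 2); the arm keeps its last pose, push and grip.
It fails at once if the drawer slid away (over 75 mm out) (value of joint drawer above 0.075 m).
It fails at once if the drawer was squeezed or shoved (over 15 N) (contact force between the fingers and drawer above 15 N).
It fails at once if the ejector key was rammed (over 60 N) (contact force between the fingers and ejector above 60 N).
It fails at once if another thing was lifted or pushed more than 15 mm (distance of any of tin, brush, shoehorn, lamp, dauber, jar, big_tin from where it was at the start of the episode above 0.015 m).
It also fails if it takes over 38 s, if anything falls off the work surface, if the arm or the gripper's body presses on something with over 40 N, if the wrist force passes 120 N, or if a joint passes its speed limit or range.

### The arm

A 6-joint arm with a two-finger parallel gripper is mounted at the origin on the work surface. World frame = base frame: x ahead of the robot, y to its left, z up, the work surface at z = 0. Lengths are in m, angles in rad, forces in N, time in s.
With the tool pointing down it reaches from about 0.35 to 0.775 m from the base axis. Payload 7.3 kg.
Tool frame: the origin (TCP) lies on the centre line of the jaws, within the pads' length; the fingertips stand 11 mm ahead of it and the grasp point (between the pads) lies 8 mm behind it; y points along the fingers, z is the direction in which the jaws open and shut, and the axes are right-handed (so a half turn about y gives the same grasp; the last joint's range is limited). The gripper opens to 92 mm and grips with 3 to 60 N. Pads are 19 mm wide; open, the fingers measure 130 mm over their backs; the gripper's body (75 mm by 190 mm) begins 47 mm behind the grasp point.
Start: joints at [-1.436, 0.342, 1.524, -0, 1.275, -0.146], TCP at [0.146, -0.504, 0.238] pointing down, gripper open.
Joint ranges: [-2.53, 2.53], [-0.77, 2.02], [0.04, 2.7], [-1, 4.14], [0.28, 2.66], [-3.11, 3.11]. Speed limits (rad/s): [2.57, 2.57, 3.14, 3.14, 3.14, 3.14].

### API

Orientations are given as [roll, pitch, yaw] about the fixed x, y, z axes, in that order (R = Rz(yaw) Ry(pitch) Rx(roll)).
In Python, from cell import robot, cams gives the robot as it stands.
- The arm moves only by the tool apply_moves, never from a script. Its argument "plan" is a list of rows, each a list of 7 numbers: the shift along the tool's x, y, z in m, then the turn, a rotation vector about the tool's x, y, z in degrees, then the gripper command: -1 is fully open, 1 is shut, values between are in proportion. A call has exactly 5 rows; each row is the pose to reach, as a shift and turn from the pose commanded when the call began, along the tool's axes at that moment; what a row does not reach only later rows make up. A row lasts 1/8 s, in which the tool goes at most 62.5 mm and 10.7 degrees, less where a joint would pass 70% of its speed; a pose out of reach is approached as far as the arm can. A call with a gripper value outside its range is refused whole. The fingers move at their own pace and stop on an object; "squeeze" is the grip in N (left out, the last holds). Time passes only in rows, so rows that repeat a pose let the fingers close, or fill a call up. It gives the time, the measured TCP pose, the force and the opening at its end, in the units of the state.
- robot.observe(): the state, without advancing time (a new reading comes with each control period).
- cams.read_camera(name): name is "scene" or "side" or "wrist"; returns the picture (480x640x3 uint8, blue, green, red); there is no depth.
- cams.calibration(name): a dict with "fx", "fy", "cx", "cy" (pixels), "extrinsics" (4x4, takes a point from world to camera coordinates); the wrist camera has in their place "T_tool_cam" (4x4, takes a point from camera to tool coordinates, whose origin is the TCP and whose axes are the tool frame's). Camera axes: x right, y up, looking along -z (the intrinsics and any distortion apply to the point x, -y, -z); pixel columns grow to the right and rows downward; lengths in m; the calibration is good to about 2 mm. A picture is of the moment at which its call begins: read the wrist's pose just before it. calibration takes no time and is no camera call.
- robot.hand_in(): hands the job in, once; it reports no verdict.
The state is a dict: "time": time; "qpos": joint angles; "qvel": joint speeds; "joint_efforts": joint torques, N m; "tool_pos": TCP position; "tool_rot": TCP orientation; "contact_force": force on the tool from outside, world axes, zero at the start; "torque": the same for the moment, N m; "opening": finger opening in m.
Only numpy, scipy, OpenCV 4.12 (cv2) and the standard library are available. Lean on these libraries where they do the work, as an engineer would, in place of code of your own. Each camera call takes 0.05 s, during which the arm holds its last target. There are 200 camera calls.

## Working session

There is one attempt and no reset: what is moved stays moved. The work goes in short steps, Python scripts to look and compute and a tool call to move; the robot and the scene stay as the last step left them, time stands still between calls to the robot, and variables do not carry over. Pictures are saved under pics/ and viewed, about 8 in all and at most 12, crops included, and the job is handed in when it is done.

Besides the shell and the picture viewer there is one more tool, called after "Emit:" as a command line: name --pt "numbers of a row" for each row, then --argument value for the rest. apply_moves: Moves the arm, as the interface text tells. Its arguments: {"type":"object","properties":{"plan":{"type":"array","items":{"type":"array","items":{"type":"number"}}},"squeeze":{"type":"number"}},"required":["plan"]}

```bash
mkdir -p pics; ls
python3 - <<'E'
from cell import robot,cams
import cv2,numpy as np
s=robot.observe();print(s['time'],s['tool_pos'],s['tool_rot'],s['opening'])
a=cams.read_camera('scene');b=cams.read_camera('side');c=cams.read_camera('wrist')
for n,i in zip(['scene','side','wrist'],[a,b,c]):cv2.imwrite(f'pics/{n}0.png',i)
for n in ['scene','side','wrist']:print(n,cams.calibration(n))
E
```

```text
pics
0.0 [ 0.14545156 -0.50404963  0.23704389] [-1.57229963e+00  2.06479510e-04 -2.86079789e+00] 0.09159349722377118
scene {'fx': 529.9528121421068, 'fy': 529.9528121421068, 'cx': 314.4746090853135, 'cy': 241.5148643256706, 'extrinsics': array([[-0.36931922,  0.92929511,  0.00373049,  0.19581326],
       [-0.67882074, -0.27251325,  0.6818643 ,  0.27546178],
       [ 0.63466977,  0.24929326,  0.73146918, -1.74344734],
       [ 0.        ,  0.        ,  0.        ,  1.        ]])}
side {'fx': 497.9346394358189, 'fy': 497.9346394358189, 'cx': 307.88834258888045, 'cy': 238.99027394000885, 'extrinsics': array([[-0.92791505, -0.37242005, -0.01664222,  0.46088592],
       [ 0.26860397, -0.6988714 ,  0.66289568, -0.20512554],
       [-0.25850642,  0.61064071,  0.74852679, -1.12294564],
       [ 0.        ,  0.        ,  0.        ,  1.        ]])}
wrist {'fx': 343.4441169525378, 'fy': 343.4441169525378, 'cx': 318.959956661957, 'cy': 244.9683672740266, 'T_tool_cam': array([[ 6.33379741e-04, -9.57598292e-01, -2.88106076e-01,
        -7.85267746e-02],
       [ 8.42971754e-04,  2.88106543e-01, -9.57597990e-01,
        -1.46754335e-01],
       [ 9.99999444e-01,  3.63657883e-04,  9.89709158e-04,
         1.02905733e-04],
       [ 0.00000000e+00,  0.00000000e+00,  0.00000000e+00,
         1.00000000e+00]])}
```

View pics/scene0.png

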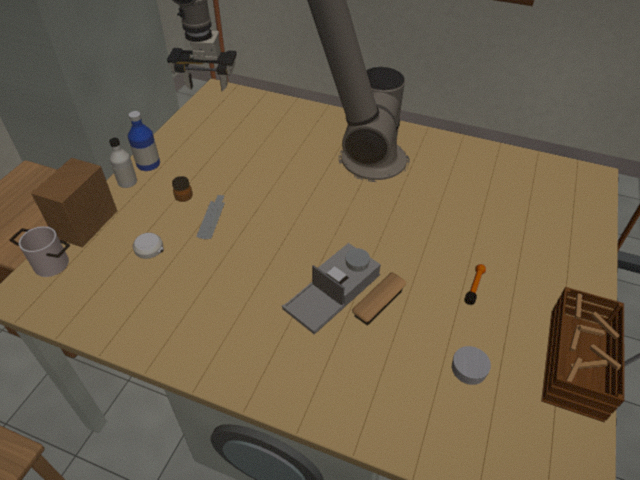

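View pics/side0.png

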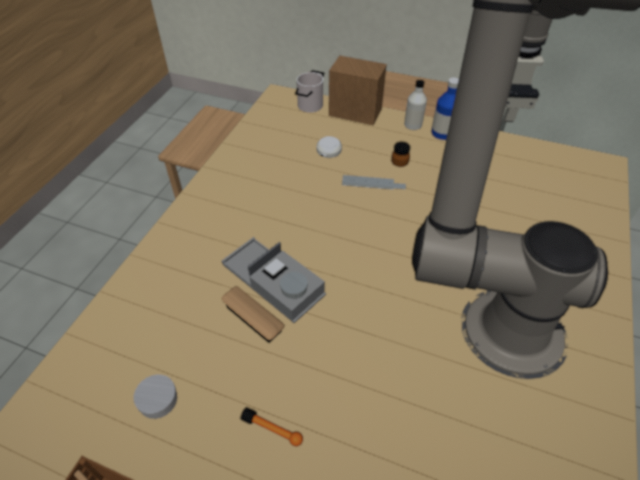

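The scene view shows the holder at about (335,285), its white key at (337,274), the tin at (357,260), and the brush at (380,298). In the side view the key is at (273,268). I'll zoom in on both crops in one picture.

Run:
```python
import cv2,numpy as np
a=cv2.imread('pics/scene0.png')[235:335,275:410];b=cv2.imread('pics/side0.png')[230:330,210:345]
cv2.imwrite('pics/z.png',np.hstack([cv2.resize(i,(400*1,592//2),interpolation=3) if 0 else cv2.resize(i,None,fx=5.9/2,fy=5.9/2,interpolation=2) for i in (a,b)]))
for n,(x0,x1,y0,y1) in dict(scene=(275,410,235,335),side=(210,345,230,330)).items():
    i=cv2.imread(f'pics/{n}0.png')
    m=((i.min(2)>165)*255).astype(np.uint8);k=np.zeros_like(m);k[y0:y1,x0:x1]=m[y0:y1,x0:x1]
    N,l,st,ce=cv2.connectedComponentsWithStats(k);print(n,[(list(s),c.round(1)) for s,c in zip(st[1:],ce[1:]) if s[4]>8])
```

```text
scene []
side [([np.int32(267), np.int32(261), np.int32(15), np.int32(12), np.int32(100)], array([274.1, 266.1]))]
```

View pics/z.png

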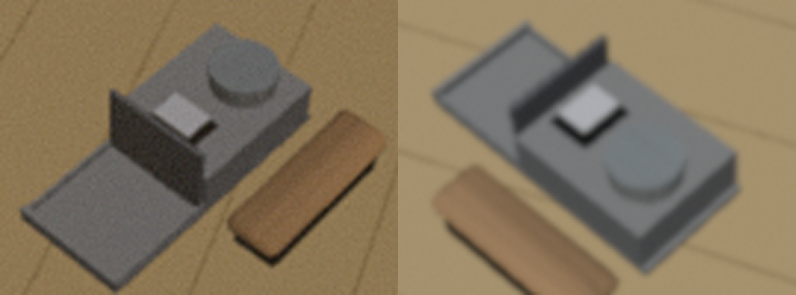

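```bash
cat > h.py <<'E'
import numpy as np
from cell import robot,cams
def proj(n,P,R=None,t=None):
    c=cams.calibration(n)
    if n=='wrist':
        T=np.eye(4);T[:3,:3]=R;T[:3,3]=t;E=np.linalg.inv(T@c['T_tool_cam'])
    else:E=c['extrinsics']
    p=np.atleast_2d(P)@E[:3,:3].T+E[:3,3]
    return np.c_[c['cx']+c['fx']*p[:,0]/-p[:,2],c['cy']-c['fy']*p[:,1]/-p[:,2]]
E
python3 - <<'E'
from h import *
from scipy.optimize import least_squares
from scipy.spatial.transform import Rotation as Ro
s=2.95
sc=[(112,92,53,-52,82),(205,155,56,52,82),(218,25,-90,-55,50),(310,92,-90,55,50),(22,212,161,-55,17),(115,280,161,55,17),(182,115,20,0,64)]
si=[(207,40,53,-52,82),(117,105,50,52,82),(337,155,-90,-55,50),(242,237,-90,55,50),(130,25,161,-55,17),(35,93,161,55,17),(190,108,20,0,64)]
O=[];P=[]
sc,si=np.array(sc,float),np.array(si,float)
def f(q,free=True):
    R=Ro.from_euler('z',q[2]).as_matrix();r=[]
    for n,A,o in (('scene',sc,(275,235)),('side',si,(210,230))):
        W=A[:,2:]/1000@R.T+[q[0],q[1],q[3]]
        r.append(proj(n,W)-(A[:,:2]/s+o))
    return np.vstack(r).ravel()
r=least_squares(f,[.6,0,0,0],loss='soft_l1');
for y in(1.5,3,-1.5):
    q=least_squares(f,[.6,0,y,0],loss='soft_l1'); r=q if q.cost<r.cost else r
print(r.x,np.degrees(r.x[2]));print(f(r.x).reshape(-1,2).round(1))
E
```

```text
[ 0.53444331  0.07611491 -0.37689805 -0.00811238] -21.5946676642319
[[-0.4 -0.9]
 [-1.5  1. ]
 [-0.6 -0.5]
 [ 0.4 -1.8]
 [-0.5 -1.4]
 [ 0.   1.2]
 [-0.1 -0.5]
 [-0.  -0.3]
 [-0.5  3.1]
 [ 0.3  0.1]
 [-0.5  1.4]
 [-0.4 -0.6]
 [-0.4  0.3]
 [ 0.3  0.8]]
```

The two-view fit agrees to 1–2 px: holder at about (0.534, 0.076), yaw −21.6°. My plan is to set the jaw axis along holder +x with about 60 mm opening, one finger on the key and the other ahead of the panel.

Emit:
apply_moves --pt "-0.05 0 -0.0354 0 -10.4 0 -0.3" --pt "-0.1 0 -0.0708 0 -20.8 0 -0.3" --pt "-0.15 0 -0.1062 0 -31.2 0 -0.3" --pt "-0.2 0 -0.1416 0 -41.6 0 -0.3" --pt "-0.25 0 -0.177 0 -52 0 -0.3" --squeeze 20

```text
time: 0.78
tool_pos: [0.3375, -0.2634, 0.2377]
tool_rot: [-1.571, -0.0, -1.948]
contact_force: [0.2, -1.7, 0.5]
opening: 0.06
```

Emit:
apply_moves --pt "-0.055 0 0.017 0 0 0 -0.3" --pt "-0.11 0 0.034 0 0 0 -0.3" --pt "-0.165 0 0.05 0 0 0 -0.3" --pt "-0.22 0 0.067 0 0 0 -0.3" --pt "-0.275 0 0.084 0 0 0 -0.3"

```text
time: 1.4
tool_pos: [0.5181, -0.0396, 0.2376]
tool_rot: [-1.571, -0.0, -1.953]
contact_force: [0.2, -0.7, -0.2]
opening: 0.0598
```

Emit:
apply_moves --pt "-0.055 0.01 0.016 0 0 0 -0.3" --pt "-0.1 0.025 0.03 0 0 0 -0.3" --pt "-0.113 0.04 0.034 0 0 0 -0.3" --pt "-0.113 0.05 0.034 0 0 0 -0.3" --pt "-0.113 0.05 0.034 0 0 0 -0.3"

```text
time: 2.02
tool_pos: [0.5898, 0.0496, 0.1869]
tool_rot: [-1.573, -0.001, -1.954]
contact_force: [-0.1, -0.1, -0.0]
opening: 0.0597
```

Run:
```python
from h import *
import cv2
from scipy.spatial.transform import Rotation as Ro
s=robot.observe();i=cams.read_camera('wrist');cv2.imwrite('pics/w1.png',i)
print(s['time'],s['tool_pos'],s['tool_rot'],s['opening'],s['contact_force'])
np.savez('w1.npz',t=s['tool_pos'],r=s['tool_rot'])
R=Ro.from_euler('xyz',s['tool_rot']).as_matrix()
H=Ro.from_euler('z',-.3769).as_matrix()
A=np.array([(20,0,64),(35,20,64),(35,-20,64),(5,20,64),(5,-20,64),(56,52,82),(56,-52,82),(50,52,82),(50,-52,82)])/1000
print(proj('wrist',A@H.T+[.5344,.0761,0],R,s['tool_pos']).round(0))
```

```text
2.025 [0.58981892 0.0496211  0.18686265] [-1.57289810e+00 -1.28406727e-03 -1.95436323e+00] 0.05971900146116062 [-0.05900344 -0.14805053 -0.02782597]
[[268. 237.]
 [286. 213.]
 [287. 260.]
 [248. 213.]
 [251. 260.]
 [311. 174.]
 [313. 305.]
 [303. 174.]
 [305. 305.]]
```

View pics/w1.png

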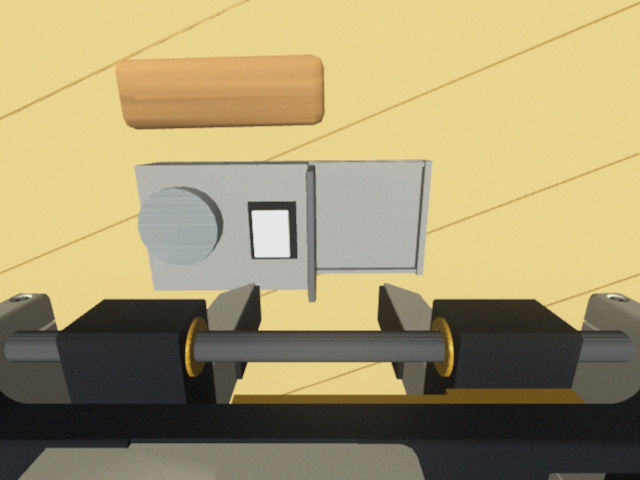

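The wrist view shows the key centred at about (270,234), the panel's top edge along column ~311 from row 167 to 300, and the tin at (180,226). That is within a few px of the prediction, so I'll refine by casting rays onto planes.

Run:
```python
from h import *
import cv2
from scipy.spatial.transform import Rotation as Ro
d=np.load('w1.npz');R=Ro.from_euler('xyz',d['r']).as_matrix();t=d['t'];c=cams.calibration('wrist')
i=cv2.imread('pics/w1.png');m=(i[195:265,240:300].min(2)>190)
v,u=np.nonzero(m);print('key px',u.min()+240,u.max()+240,v.min()+195,v.max()+195)
T=c['T_tool_cam']
def ray(u,v,z):
    g=R@(T[:3,:3]@np.array([(u-c['cx'])/c['fx'],-(v-c['cy'])/c['fy'],-1]));o=R@T[:3,3]+t
    return o+g*(z-o[2])/g[2]
kc=ray(u.mean()+240,v.mean()+195,.064)
p=[ray(311.5,167,.082),ray(313,301,.082)]
print(kc,p)
H=Ro.from_euler('z',-.3769).as_matrix()
for q in [kc]+p:print('tool xyz rel TCP',R.T@(q-t),'holder',H.T@(q-[.5344,.0761,0]))
```

```text
key px 252 289 210 256
[0.5561568  0.07082522 0.064     ] [array([0.60775561, 0.10805048, 0.082     ]), array([0.56875213, 0.01012324, 0.082     ])]
tool xyz rel TCP [-0.0072237   0.12293549 -0.03889303] holder [0.02217102 0.00310283 0.064     ]
tool xyz rel TCP [-0.06103071  0.10479514 -0.00501248] holder [0.05644773 0.05670567 0.082     ]
tool xyz rel TCP [ 0.04437692  0.10492948 -0.00453416] holder [ 0.05622303 -0.0487029   0.082     ]
```

Emit:
apply_moves --pt "-0.008 0.03 -0.001 0 0 0 -0.3" --pt "-0.008 0.06 -0.001 0 0 0 -0.3" --pt "-0.008 0.085 -0.001 0 0 0 -0.3" --pt "-0.008 0.1 -0.001 0 0 0 -0.3" --pt "-0.008 0.1 -0.001 0 0 0 -0.3"

```text
time: 2.7
tool_pos: [0.5926, 0.0579, 0.0876]
tool_rot: [-1.572, -0.0, -1.954]
contact_force: [-0.3, 0.1, -1.0]
opening: 0.0593
```

Run:
```python
from h import *
import cv2
s=robot.observe();print(s['time'],s['tool_pos'],s['contact_force'],s['opening'])
i=cams.read_camera('wrist');b=cams.read_camera('side')[210:330,200:360]
cv2.imwrite('pics/w2.png',np.hstack([cv2.resize(i,(400,300)),cv2.resize(b,(400,300),interpolation=2)]))
```

```text
2.7 [0.5926492  0.05794325 0.08755395] [-0.29717124  0.12110518 -0.99060747] 0.05930528540381439
```

View pics/w2.png

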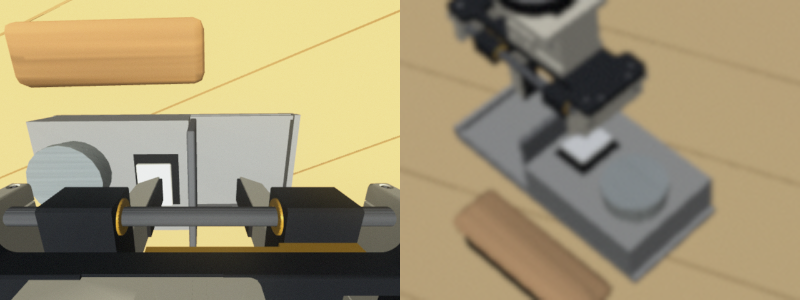

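The picture shows the left finger above the key and the right one ahead of the panel, with the tin clear. Next I press slowly.

Emit:
apply_moves --pt "0 0.004 0 0 0 0 -0.3" --pt "0 0.007 0 0 0 0 -0.3" --pt "0 0.01 0 0 0 0 -0.3" --pt "0 0.012 0 0 0 0 -0.3" --pt "0 0.014 0 0 0 0 -0.3"

```text
time: 3.42
tool_pos: [0.593, 0.0587, 0.0738]
tool_rot: [-1.571, -0.0, -1.953]
contact_force: [-1.4, 0.2, 3.8]
opening: 0.0599
```

Emit:
apply_moves --pt "0 0.0015 0 0 0 0 -0.3" --pt "0 0.003 0 0 0 0 -0.3" --pt "0 0.0045 0 0 0 0 -0.3" --pt "0 0.006 0 0 0 0 -0.3" --pt "0 0.007 0 0 0 0 -0.3"

```text
time: 4.05
tool_pos: [0.593, 0.0586, 0.0667]
tool_rot: [-1.571, -0.0, -1.953]
contact_force: [-1.1, 0.1, 4.5]
opening: 0.0599
```

Run:
```python
from h import *
import cv2
s=robot.observe();print(s['time'],s['tool_pos'],s['contact_force'],s['opening'])
i=cams.read_camera('wrist');b=cams.read_camera('scene')[210:330,260:420]
cv2.imwrite('pics/w3.png',np.hstack([cv2.resize(i,(400,300)),cv2.resize(b,(400,300),interpolation=2)]))
```

```text
4.05 [0.5930444  0.05862006 0.06668124] [-1.06742859  0.14503659  4.51405534] 0.05987363116723673
```

View pics/w3.png

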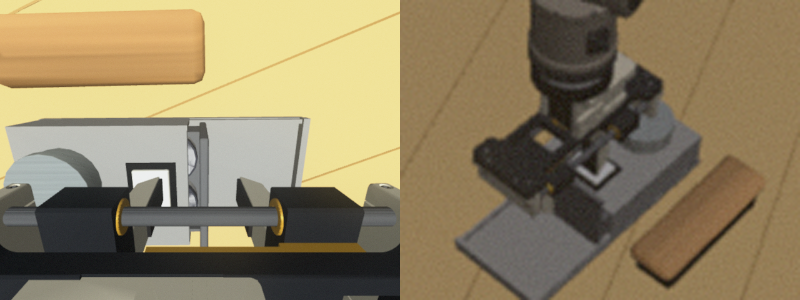

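The drawer has been released and is sliding toward the front finger. I'll hold and let it arrive.

Emit:
apply_moves --pt "0 0.0005 0 0 0 0 -0.3" --pt "0 0.0005 0 0 0 0 -0.3" --pt "0 0.0005 0 0 0 0 -0.3" --pt "0 0.0005 0 0 0 0 -0.3" --pt "0 0.0005 0 0 0 0 -0.3"

```text
time: 4.78
tool_pos: [0.5931, 0.0586, 0.0662]
tool_rot: [-1.571, -0.0, -1.953]
contact_force: [-0.4, -0.0, 4.9]
opening: 0.0595
```

Emit:
apply_moves --pt "0 0 0 0 0 0 -0.3" --pt "0 0 0 0 0 0 -0.3" --pt "0 0 0 0 0 0 -0.3" --pt "0 0 0 0 0 0 -0.3" --pt "0 0 0 0 0 0 -0.3"

```text
time: 5.4
tool_pos: [0.5931, 0.0586, 0.0662]
tool_rot: [-1.571, -0.0, -1.953]
contact_force: [-1.1, -0.2, 5.5]
opening: 0.0596
```

Emit:
apply_moves --pt "0 0 0 0 0 0 -0.3" --pt "0 0 0 0 0 0 -0.3" --pt "0 0 0 0 0 0 -0.3" --pt "0 0 0 0 0 0 -0.3" --pt "0 0 0 0 0 0 -0.3"

```text
time: 6.02
tool_pos: [0.593, 0.0586, 0.0662]
tool_rot: [-1.571, -0.0, -1.953]
contact_force: [-0.9, -0.5, 4.9]
opening: 0.0598
```

Run:
```python
from h import *
import cv2
s=robot.observe();print(s['time'],s['tool_pos'],s['contact_force'],s['opening'])
i=cams.read_camera('wrist');
for k in range(5): j=cams.read_camera('wrist')
print('diff',np.abs(i.astype(int)-j)[150:400].mean(), np.abs(i.astype(int)-j)[180:300,280:400].mean())
b=cams.read_camera('scene')[210:330,260:420]
cv2.imwrite('pics/w4.png',np.hstack([cv2.resize(j,(400,300)),cv2.resize(b,(400,300),interpolation=2)]))
```

```text
6.025 [0.59304449 0.05862189 0.06621237] [-0.88061682 -0.48037796  4.94854639] 0.059760296098127746
diff 3.338075 5.742685185185185
```

View pics/w4.png

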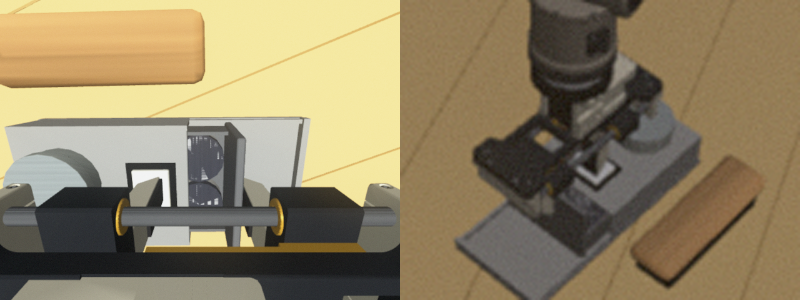

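The panel's front edge is at column ~243, next to the front finger at ~245, and was still moving slightly. I'll hold longer and recheck.

Emit:
apply_moves --pt "0 0 0 0 0 0 -0.3" --pt "0 0 0 0 0 0 -0.3" --pt "0 0 0 0 0 0 -0.3" --pt "0 0 0 0 0 0 -0.3" --pt "0 0 0 0 0 0 -0.3"

```text
time: 7.0
tool_pos: [0.5931, 0.0586, 0.0662]
tool_rot: [-1.571, -0.0, -1.953]
contact_force: [-0.2, 1.0, 5.4]
opening: 0.0594
```

Emit:
apply_moves --pt "0 0 0 0 0 0 -0.3" --pt "0 0 0 0 0 0 -0.3" --pt "0 0 0 0 0 0 -0.3" --pt "0 0 0 0 0 0 -0.3" --pt "0 0 0 0 0 0 -0.3"

```text
time: 7.62
tool_pos: [0.593, 0.0586, 0.0662]
tool_rot: [-1.571, -0.0, -1.953]
contact_force: [-0.3, 0.8, 4.9]
opening: 0.0595
```

Run:
```python
from h import *
import cv2
i=cams.read_camera('wrist');F=[]
for k in range(10):
    j=cams.read_camera('wrist');s=robot.observe();F.append(np.r_[s['contact_force'],s['torque'],s['opening']])
print(s['time'],np.mean(F,0).round(3))
print('diff',np.abs(i.astype(int)-j)[150:400].mean(), np.abs(i.astype(int)-j)[180:300,280:400].mean())
cv2.imwrite('pics/w5.png',cv2.resize(j[170:420,180:500],None,fx=2,fy=2,interpolation=2))
```

```text
8.175 [-0.217  0.402  4.914  0.076  0.132  0.013  0.06 ]
diff 3.41498125 15.60460648148148
```

View pics/w5.png

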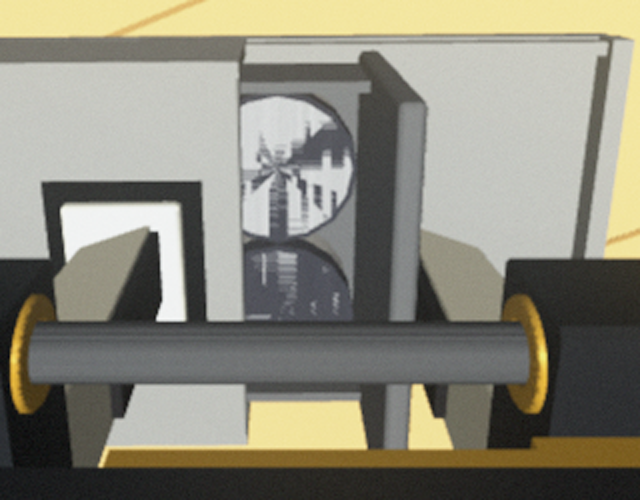

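```bash
cat > edge.py <<'E'
from h import *
import cv2
from scipy.spatial.transform import Rotation as Ro
c=cams.calibration('wrist');T=c['T_tool_cam'];F=[];prof=[]
for k in range(6):
    s=robot.observe();j=cams.read_camera('wrist');F.append(np.r_[s['contact_force'],s['torque']])
    prof.append(j[225:285,360:410].mean((0,2)))
g=np.gradient(np.array(prof).mean(0));print('edges',[(360+i,round(g[i],1)) for i in range(1,49) if abs(g[i])>6 and abs(g[i])>=max(abs(g[i-1]),abs(g[i+1]))])
R=Ro.from_euler('xyz',s['tool_rot']).as_matrix()
u=360+25+np.argmax(g[25:]);
def ray(u,v,z):
    g=R@(T[:3,:3]@np.array([(u-c['cx'])/c['fx'],-(v-c['cy'])/c['fy'],-1]));o=R@T[:3,3]
    return R.T@(o+g*(z-s['tool_pos'][2]-o[2])/g[2])
print(s['time'],'edge',u,'outer face rel TCP, tool z',ray(u,255,.082)[2],'F tool',(R.T@np.mean(F,0)[:3]).round(2),'M',np.mean(F,0)[3:].round(3),s['opening'])
E
python3 edge.py; python3 edge.py;python3 edge.py
```

```text
edges [(378, np.float64(19.1)), (392, np.float64(22.5))]
8.425 edge 392 outer face rel TCP, tool z 0.029628988832370678 F tool [-0.15 -4.88 -0.15] M [0.072 0.146 0.007] 0.05957238847448126
edges [(378, np.float64(19.2)), (392, np.float64(22.3))]
8.725 edge 392 outer face rel TCP, tool z 0.02962701789932183 F tool [-0.51 -4.87 -0.5 ] M [0.091 0.138 0.013] 0.059827801318374556
edges [(378, np.float64(19.3)), (392, np.float64(22.4))]
9.025 edge 392 outer face rel TCP, tool z 0.02962717738169312 F tool [-0.18 -5.38 -0.39] M [0.109 0.125 0.003] 0.05961139431137744
```

The outer face is at +29.6 mm and the finger's inner face at +29.8 mm, with the drawer at rest about 31 mm out. The side force reading is within noise, so I'll check that the drawer is leaning by opening slightly. It should follow by about 1.4 mm.

Emit:
apply_moves --pt "0 0 0 0 0 0 -0.32" --pt "0 0 0 0 0 0 -0.34" --pt "0 0 0 0 0 0 -0.36" --pt "0 0 0 0 0 0 -0.36" --pt "0 0 0 0 0 0 -0.36"

```text
time: 9.7
tool_pos: [0.594, 0.0583, 0.0665]
tool_rot: [-1.568, 0.0, -1.953]
contact_force: [4.9, -2.9, 3.6]
opening: 0.0624
```

```bash
python3 edge.py; python3 edge.py
```

```text
edges [(381, np.float64(18.6)), (395, np.float64(20.6))]
9.95 edge 395 outer face rel TCP, tool z 0.030917208404906724 F tool [ 0.09 -4.02  5.16] M [-0.336 -0.762  0.008] 0.06243776741937841
edges [(381, np.float64(18.6)), (395, np.float64(20.5))]
10.25 edge 395 outer face rel TCP, tool z 0.030923497543271554 F tool [ 0.6  -3.55  5.18] M [-0.339 -0.754  0.016] 0.06255273131487729
```

The drawer followed the finger (30.9 mm in tool z), so it really leans on it. The opening left a 5 N sideways load from the key finger sticking, so I'll ease it by letting the command follow 1 mm.

Emit:
apply_moves --pt "0 0 0.0003 0 0 0 -0.36" --pt "0 0.0003 0.0006 0 0 0 -0.36" --pt "0 0.0003 0.001 0 0 0 -0.36" --pt "0 0.0003 0.001 0 0 0 -0.36" --pt "0 0.0003 0.001 0 0 0 -0.36"

```text
time: 10.92
tool_pos: [0.5941, 0.0582, 0.0662]
tool_rot: [-1.57, 0.0, -1.953]
contact_force: [2.2, -1.7, 6.4]
opening: 0.0624
```

```bash
python3 edge.py
python3 - <<'E'
from h import *
import cv2
j=cams.read_camera('wrist');b=cams.read_camera('scene')[210:330,260:420]
cv2.imwrite('pics/w6.png',np.hstack([cv2.resize(j,(400,300)),cv2.resize(b,(400,300),interpolation=2)]))
E
python3 edge.py
```

```text
edges [(381, np.float64(18.5)), (395, np.float64(19.8))]
11.175 edge 395 outer face rel TCP, tool z 0.03083624736362172 F tool [ 0.47 -5.97  3.48] M [-0.256 -0.45   0.035] 0.06251667961332945
edges [(381, np.float64(18.9)), (395, np.float64(20.0))]
11.575 edge 395 outer face rel TCP, tool z 0.030834884761256183 F tool [ 0.26 -5.65  3.06] M [-0.243 -0.444  0.017] 0.062558384619103
```

View pics/w6.png

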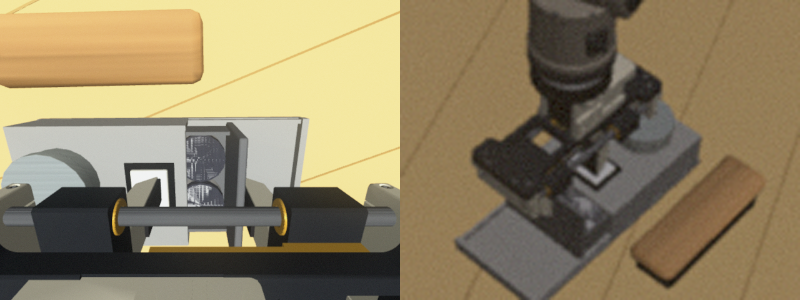

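The drawer is still, about 33 mm out and against the front finger. The key is held at about 5.7 N, and the brush and tin haven't moved. Handing in.

```bash
python3 -c "
from cell import robot
print(robot.hand_in())"
```

```text
the job is handed in; nothing more can be done
None
```

The drawer is popped part-way out and held, and I handed the job in at about 11.6 s. One finger is holding the ejector key down and the other is stopping the drawer front. No verdict came back.

- **Drawer:** it stands about 33 mm out. In the wrist view its front edge stayed on the same pixel column over repeated readings. When I opened the jaws 2.6 mm it followed the finger, so it is really leaning on it.
- **Key:** by fingertip height it is about 9 mm down, with about 5.7 N of upward force on the tool.
- **Bystanders:** the tin and brush look unmoved in the last picture. I didn't recheck the others, but the arm never came near them while low.

**Unclear check:** the wrist's sideways force couldn't confirm the drawer's 1–2 N push on its own. It read about −0.3 N, within noise, before I opened the jaws. Afterwards it read about 5 N, which I put down to the finger sticking on the key. Moving the tool 1 mm brought that down to about 3 N.

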